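Index the vial carousel to its next hole

TASK

The vial carousel is locked by the sprung pin under its black knob. Pull the knob up, swing the carousel anticlockwise (seen from above) to the next hole of the index ring, not one farther, and let the pin spring fully home in it. Feel for the hole: never wrench the pin sideways or press hard against the plate or ring, keep the vials upright in their pockets, and leave the other things on the worktop where they are.

Things in the scene. Friction and masses are not known exactly. Their poses are not given: they have to be found in the camera images.
- index_base: Round grey base of the carousel, 216 mm across, 10 mm thick, fixed to the worktop; it carries the home plate and the index ring. Origin: centre of its underside, on the carousel's vertical pivot axis; z up; x points from the axis to the home hole; angles count anticlockwise about z from that x. The pin may not press on plate or ring with more than 25 N.
- home_hole (a point): Mouth of the home hole, in which the pin starts: 85 mm from the pivot axis at 0 degrees, in the top of the steel home plate (25 mm above the worktop, from -13 to +33 degrees, radius 70 to 101 mm). All holes are 11 mm wide, about 14 mm deep, 85 mm from the axis, with a dark round lining.
- plate_end (a point): Where the home plate ends, at +33 degrees, 85 mm from the axis, on its top. From here on lies the flat aluminium index ring, 1 mm lower (24 mm above the worktop), past 90 degrees. Its first (next) hole has its centre somewhere from 38 to 58 degrees, different each time, pose not given; no hole comes before it; the second lies 25 degrees beyond the first.
- knob (a point): Centre of the round black knob, 24 mm across, 24 mm tall, 66 mm above the worktop when home, 85 mm from the pivot axis, on a 26 mm wide arm of the carousel (arm top 44 mm, collar under the knob 52 mm above the worktop). Knob and pin are one piece; pin 9 mm across, round tip, 16 mm above the worktop when home. A spring pushes it down: 4 N home, 8.5 N fully out; it is damped, so it snaps back softly.
- index_pin (a joint): How far the knob with its pin is pulled up, m: 0 fully home, 0.015 fully out (stop); about 0.0075 with the tip riding on the ring, 0.0085 on the home plate; near 0 only in a hole.
- carousel (a joint): Angle of the carousel, rad: 0 with the pin in the home hole, growing anticlockwise from above, up to 1.8; the knob's arm stands at this angle. It turns with light friction (about 0.1 N m) and stays where left. White disc, 124 mm across, top 36 mm above the worktop, with three vial pockets 16 mm high.
- pin_knob: The knob and pin as one moving piece (see point knob). Origin on the pin's axis, 85 mm from the pivot axis, level with the worktop when home, rising with the pin.
- vial_a: Capped sample vial, 24 mm across, 46 mm tall, standing loose in a pocket of the carousel, 38 mm from its axis. Origin: centre of its underside; z up along the vial.
- vial_b: Capped sample vial, 24 mm across, 46 mm tall, standing loose in a pocket of the carousel, 38 mm from its axis. Origin: centre of its underside; z up along the vial.
- vial_c: Capped sample vial, 24 mm across, 46 mm tall, standing loose in a pocket of the carousel, 38 mm from its axis. Origin: centre of its underside; z up along the vial.
- big_weight: Bystander: brass-coloured check weight, 26 mm across, 30 mm tall, on the worktop. Origin: centre of its underside.
- small_weight: Bystander: grey check weight, 20 mm across, 24 mm tall, on the worktop. Origin: centre of its underside.
- cassette: Bystander: white round filter cassette, 41 mm across, 40 mm tall, on the worktop. Origin: centre of its underside.
There are look-alikes about, which are no part of the job. Leave any purple look-alike of the vial_c alone. Leave any purple look-alike of the vial_b alone.

How it is judged:
By the outcome, as a careful person would: the job done as asked, in the order asked, and still so for the second after the job is handed in, with the robot touching nothing.
It also fails if it takes over 48 s, if anything falls off the work surface, if the arm or the gripper's body presses on something with over 40 N, if the wrist force passes 120 N, or if a joint passes its speed limit or range.

ROBOT

A 6-joint arm with a two-finger parallel gripper is mounted at the origin on a cart in front of the work surface, level with it; the furniture and walls round the work are solid. World frame = base frame: x ahead of the robot, y to its left, z up, the work surface at z = 0. Lengths are in mm, angles in rad, forces in N, time in s.
With the tool pointing down it reaches from about 350 to 975 mm from the base axis. Payload 7.1 kg.
Tool frame: the origin (TCP) lies between the finger pads; the fingertips stand 19 mm ahead of it and the grasp point (between the pads) is the TCP (ctrl.tcp_to_tips is the distance from the TCP to the fingertips, in mm); z points along the fingers, y is the line along which they close (so a half turn about z gives the same grasp; the last joint's range is limited). The gripper opens to 88 mm and grips with 3 to 60 N. Pads are 20 mm wide; open, the fingers measure 115 mm over their backs; the gripper's body (75 mm by 178 mm) begins 61 mm behind the grasp point.
Start: joints at [-0.019, 0.423, 1.63, -0, 1.089, -0.019], TCP at [624.984, 0.026, 241.675] pointing down, gripper open.
Joint ranges: [-3, 3], [-0.9, 2.11], [0.09, 2.58], [-1.31, 4.45], [0.11, 2.69], [-2.54, 2.54]. Speed limits (rad/s): [2.39, 2.39, 3.01, 3.14, 3.14, 3.14].

INTERFACE

Orientations are given as a rotation vector (axis times angle).
In Python, from workcell import status, optics, ctrl gives the robot as it stands. The module is installed in compiled form; this text tells all that it offers.
- The arm moves only by the shell command python3 -m inch 'ROWS'. ROWS is JSON, a list that holds one entry, the list of rows, each a list of 7 numbers: the shift along the tool's x, y, z in mm, then the turn, a rotation vector about the tool's x, y, z in rad, then the opening in per cent of the stroke, from 0 (shut) to 100 (fully open). A call has 1 to 20 rows; each row is the pose to reach, as a shift and turn from the pose commanded when the call began, along the tool's axes at that moment; what a row does not reach only later rows make up. A row lasts 1/10 s, in which the tool goes at most 50 mm and 8.59 degrees, less where a joint would pass 70% of its speed; a pose out of reach is approached as far as the arm can. A call with a gripper value outside its range is refused whole. The fingers move at their own pace and stop on an object; the grip force is fixed at half the most. Time passes only in rows, so rows that repeat a pose let the fingers close. It gives the time, the measured TCP pose, the force, the opening and the grip force at its end, in the units of the state.
- status.get_obs(): the state, without advancing time (a new reading comes with each control period).
- optics.get_image(name): name is "scene" or "side" or "wrist"; returns a dict with "frame" (480x640x3 uint8, red, green, blue), "fx", "fy", "cx", "cy" (pixels), "k1" (the pictures are not rectified: a ray, as slopes to the right and down, at radius r is drawn at 1 + k1 r^2 times it, then the intrinsics apply), "rvec" (rotation vector, rad) and "tvec" (3), from world to camera coordinates, as OpenCV has them; the wrist camera has in their place "hand_eye" (4x4, takes a point from camera to tool coordinates, whose origin is the TCP and whose axes are the flange's). Camera axes: x right, y down, z forward; pixel columns grow to the right and rows downward; lengths in mm; the calibration is good to about 2 mm. A picture is of the moment at which its call begins: read the wrist's pose just before it. There is no depth.
- ctrl.close_job(): hands the job in; it is judged then, once.
The state is a dict: "t": time; "qpos": joint angles; "qvel": joint speeds; "joint_torque": joint torques, N m; "ee_pos": TCP position; "orientation": TCP orientation; "ft_force": force on the tool from outside, world axes, zero at the start; "moment": the same for the moment, N m; "width": finger opening in mm; "grasp_force": force on a finger pad.
Only numpy, scipy, OpenCV 4.12 (cv2) and the standard library are available. Lean on these libraries where they do the work, as an engineer would, in place of code of your own. Each camera call takes 0.05 s, during which the arm holds its last target. There are 200 camera calls.

## Working session

There is one attempt and no reset: what is moved stays moved. The work goes in short steps, Python scripts to look and compute and a shell command to move; the robot and the scene stay as the last step left them, time stands still between calls to the robot, and variables do not carry over. Pictures are saved under pics/ and viewed, at most 10 in all, crops included, and the job is handed in when it is done.

```bash
mkdir -p pics
cat > h.py <<'E'
import numpy as np, cv2
from scipy.spatial.transform import Rotation as R
from workcell import status, optics, ctrl
def cam(name):
    o=status.get_obs(); im=optics.get_image(name)
    if name=='wrist':
        T=np.eye(4);T[:3,:3]=R.from_rotvec(o['orientation']).as_matrix();T[:3,3]=o['ee_pos']
        M=T@np.array(im['hand_eye']); Rw,c=M[:3,:3],M[:3,3]
    else:
        Rc=R.from_rotvec(im['rvec']).as_matrix(); Rw=Rc.T; c=-Rw@np.array(im['tvec'])
    return dict(f=im['frame'],Rw=Rw,c=c,K=(im['fx'],im['fy'],im['cx'],im['cy'],im['k1']))
def ray(C,u,v,z):
    fx,fy,cx,cy,k=C['K']; d=np.array([(u-cx)/fx,(v-cy)/fy]); s=d.copy()
    for _ in range(20): s=d/(1+k*(s@s))
    w=C['Rw']@np.array([s[0],s[1],1]); return C['c']+w*(z-C['c'][2])/w[2]
def proj(C,p):
    fx,fy,cx,cy,k=C['K']; q=C['Rw'].T@(np.array(p)-C['c']); s=q[:2]/q[2]; s=s*(1+k*(s@s)); return s[0]*fx+cx,s[1]*fy+cy
def save(C,n): cv2.imwrite(n,cv2.cvtColor(C['f'],cv2.COLOR_RGB2BGR))
E
python3 - <<'E'
from h import *
import pickle
for n in ('scene','wrist'):
    C=cam(n); save(C,f'pics/{n}0.png'); pickle.dump(C,open(n+'0.pkl','wb')); print(n,C['c'],C['K'])
print(status.get_obs())
E
```

```text
scene [ 80.43510764 776.93384036 501.76372279] (509.49592209239995, 509.49592209239995, 322.28040450788666, 239.26816481626582, -0.1428887899631975)
wrist [624.58084708  79.5465393  383.42883993] (428.7059110609866, 428.7059110609866, 318.38062409408957, 240.01375421333722, 0.03448497213090193)
{'t': 0.1, 'qpos': array([-1.90005457e-02,  4.23762517e-01,  1.63061114e+00, -1.53978899e-05,
        1.08860411e+00, -1.89954718e-02]), 'qvel': array([-3.98765610e-04, -8.30159227e-05, -2.37030591e-03,  4.91367068e-04,
       -5.97840501e-04,  1.13801876e-03]), 'joint_torque': array([ 6.49496542e-04, -5.45618248e+01, -2.74323839e+01,  6.46709581e-02,
        1.88581715e-02,  1.54216096e-06]), 'ee_pos': array([6.24520046e+02, 3.05327959e-02, 2.40981560e+02]), 'orientation': array([-2.22074000e+00, -2.22074461e+00,  1.52392203e-03]), 'ft_force': array([-0.10530315,  0.04935693,  0.30170406]), 'moment': array([ 0.04299919,  0.00662345, -0.03792301]), 'grasp_force': 0.0, 'width': 88.24722451382893}
```

View pics/scene0.png

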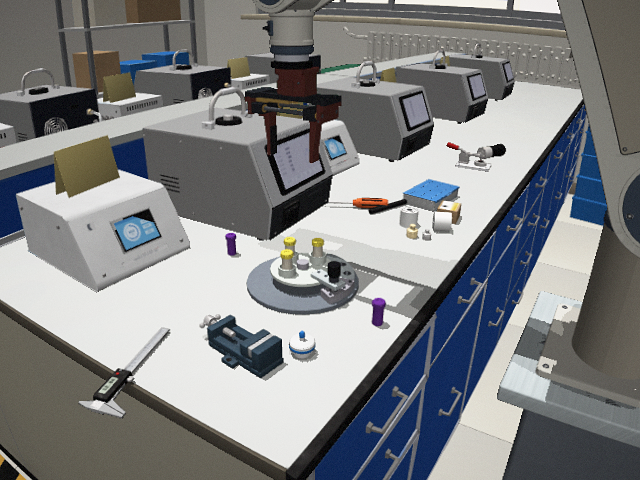

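View pics/wrist0.png

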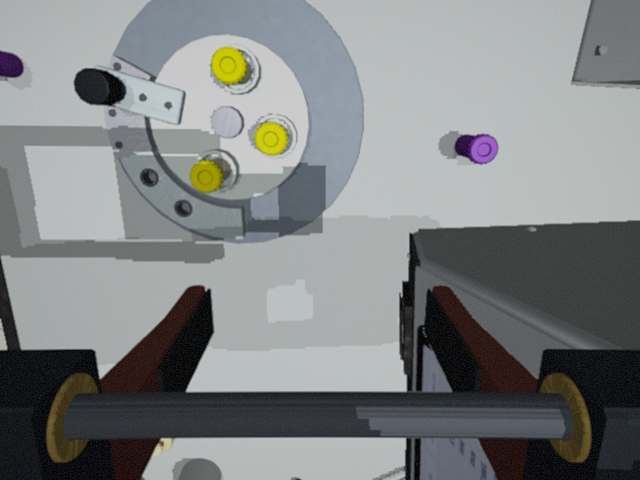

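The wrist view shows the knob top at (97,87), the hub at (227,122), and ring holes at (149,177) and (183,208). The purple look-alikes at (10,65) and (480,149) stand off the carousel. The only black knob is on the carousel arm. Next I measure.

```bash
python3 - <<'E'
from h import *
import pickle
C=pickle.load(open('wrist0.pkl','rb')); f=C['f']
g=cv2.cvtColor(f,cv2.COLOR_RGB2GRAY)
def blob(x0,y0,x1,y1,th):
    m=(g[y0:y1,x0:x1]<th).astype(np.uint8); n,l,s,c=cv2.connectedComponentsWithStats(m)
    i=1+np.argmax(s[1:,4]); return c[i]+[x0,y0],s[i]
h1=blob(137,166,162,190,75);h2=blob(172,197,196,220,75);print(h1,h2)
# base disc circle: bluish grey mask hull
hs=cv2.cvtColor(f,cv2.COLOR_RGB2HSV)
print(g[85:90,85:110:6], hs[60,330],hs[122,227])
P1=ray(C,*h1[0],24);P2=ray(C,*h2[0],24)
print(P1,P2,np.linalg.norm(P1-P2),'expect',2*85*np.sin(np.radians(12.5)))
# centre from two holes r=85
d=(P2-P1)[:2];m=(P1+P2)[:2]/2;n=np.array([-d[1],d[0]]);n/=np.linalg.norm(n)
L=np.sqrt(85**2-(d@d)/4)
for s in(1,-1):print('ctr',m+s*n*L)
print('hub',[ray(C,227,122,z) for z in(36,46)])
print('knob',ray(C,97,87,66))
print('base edges',ray(C,363,110,10))
E
python3 -c "
import cv2;i=cv2.imread('pics/wrist0.png')[20:250,50:350];cv2.imwrite('pics/c1.png',cv2.resize(i,None,fx=2.6,fy=2.6,interpolation=2))"
```

```text
(array([148.11398964, 177.15544041]), array([  3,   3,  18,  17, 193], dtype=int32)) (array([182.0375 , 208.44375]), array([  3,   4,  17,  16, 160], dtype=int32))
[[35 32 34 34 15]
 [34 31 35 40  2]
 [39 35 38 35 16]
 [33 29 29 35 23]
 [28 32 32 40 34]] [108  34 166] [117  13 193]
[481.62216843  27.06640658  24.        ] [5.07234079e+02 4.73432376e-01 2.40000000e+01] 36.92094573584612 expect 36.79473436947749
ctr [554.18958103  71.32666673]
ctr [434.66666629 -43.78682778]
hub [array([552.53979599,  71.85224834,  36.        ]), array([554.61334438,  72.07371214,  46.        ])]
knob [470.86085948  95.19388475  66.        ]
base edges [660.72803171  80.87032993  10.        ]
```

View pics/c1.png

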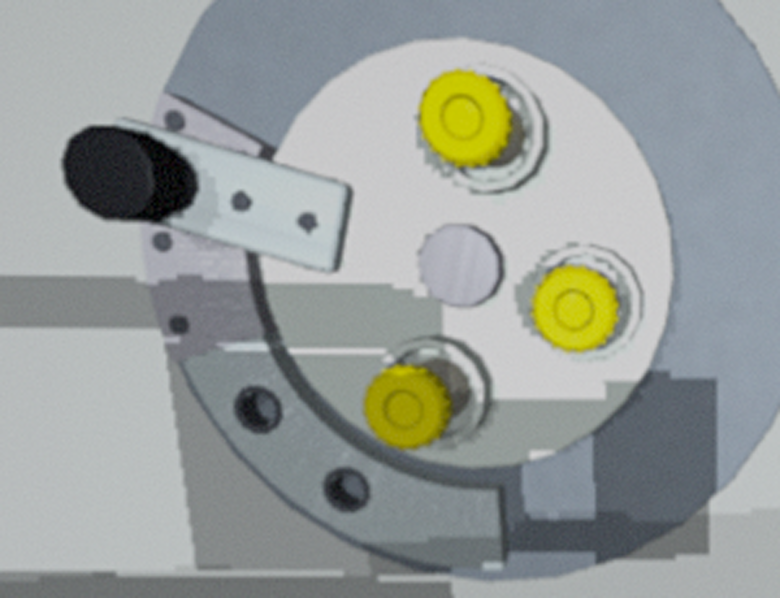

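The vials on the carousel are the yellow-capped ones in the pockets. The only black knob has its top face at about (92,86). Taking that top at z=78 puts the knob at (472.7, 95.3), 84.9 mm from the pivot found from the holes (554.2, 71.3), against 85 mm stated. Hole spacing is 36.9 mm against 36.8 mm, and the next hole is at about +47.8°, which is in range. I now move above the knob with the fingers closing along the tangent.

```bash
python3 -m inch '[[[20,-30,20,0,0,-0.13,100],[45,-70,50,0,0,-0.27,100],[70,-110,80,0,0,-0.4,100],[95,-152,105,0,0,-0.54,100],[95,-152,105,0,0,-0.68,100],[95,-152,105,0,0,-0.82,100],[95,-152,105,0,0,-0.96,100],[95,-152,105,0,0,-1.1,100],[95,-152,105,0,0,-1.2,100],[95,-152,105,0,0,-1.285,100],[95,-152,105,0,0,-1.285,100],[95,-152,105,0,0,-1.285,100],[95,-152,105,0,0,-1.285,100]]]'
python3 - <<'E'
from h import *
import pickle
C=cam('wrist'); save(C,'pics/w1.png'); pickle.dump(C,open('w1.pkl','wb'))
print(proj(C,[472.7,95.3,78]),proj(C,[481.6,27.1,24]),C['c'],status.get_obs()['qpos'])
E
```

```text
t: 1.4
ee_pos: [472.9, 95.0, 136.6]
orientation: [-0.45, -3.109, 0.0]
ft_force: [-0.7, 0.1, 0.2]
width: 87.9
grasp_force: 0.0
(np.float64(317.4303106606463), np.float64(276.0589841216475)) (np.float64(219.37402568085014), np.float64(286.0343346758059)) [397.294888   118.07216211 279.1286335 ] [ 1.73570922e-01  3.80312070e-01  2.01267846e+00 -1.18415233e-05
  7.48739886e-01 -1.11008548e+00]
```

View pics/w1.png

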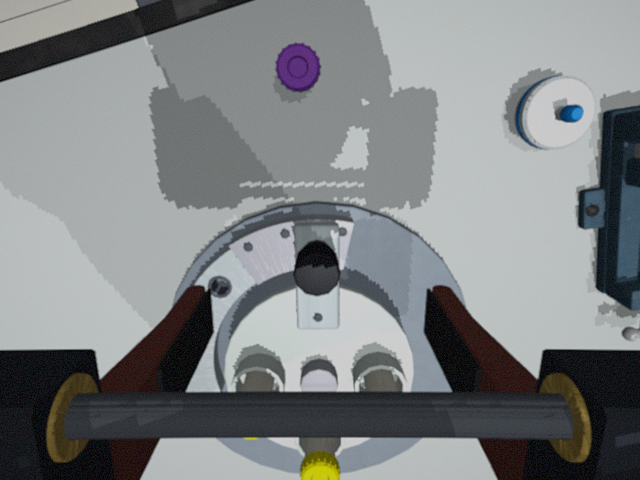

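The knob top is at about (317,272), against a predicted (317,276). The next hole is at (219,286), exactly as predicted, and the fingers are clear of everything. I now descend until the tips are just above the collar and close.

```bash
python3 -m inch '[[[0,0,20,0,0,0,100],[0,0,40,0,0,0,80],[0,0,55,0,0,0,60],[0,0,61,0,0,0,60],[0,0,61,0,0,0,60],[0,0,61,0,0,0,45],[0,0,61,0,0,0,35],[0,0,61,0,0,0,30],[0,0,61,0,0,0,25],[0,0,61,0,0,0,20],[0,0,61,0,0,0,15],[0,0,61,0,0,0,15],[0,0,61,0,0,0,15]]]'
```

```text
t: 2.75
ee_pos: [473.2, 95.0, 76.0]
orientation: [0.447, 3.109, 0.0]
ft_force: [0.1, -1.2, 5.0]
width: 23.4
grasp_force: 30.0
```

```bash
python3 -m inch '[[[0,0,-2,0,0,0,10],[0,0,-4,0,0,0,10],[0,0,-6,0,0,0,10],[0,0,-8,0,0,0,10],[0,0,-10,0,0,0,10],[0,0,-12,0,0,0,10],[0,0,-12,0,0,0,10],[0,0,-12,0,0,0,10]]]'
python3 - <<'E'
from h import *
C=cam('side'); save(C,'pics/s1.png')
u,v=proj(C,[472.7,95.3,60]); print(u,v)
u,v=int(u),int(v);x0,y0=max(0,min(u-80,480)),max(0,min(v-60,360))
cv2.imwrite('pics/s1c.png',cv2.resize(cv2.cvtColor(C['f'][y0:y0+120,x0:x0+160],cv2.COLOR_RGB2BGR),None,fx=5,fy=5,interpolation=2))
E
```

```text
t: 3.55
ee_pos: [473.0, 95.0, 87.7]
orientation: [0.447, 3.109, -0.0]
ft_force: [2.8, -0.0, -8.4]
width: 23.2
grasp_force: 30.0
263.08165515652445 220.55688912165104
```

View pics/s1c.png

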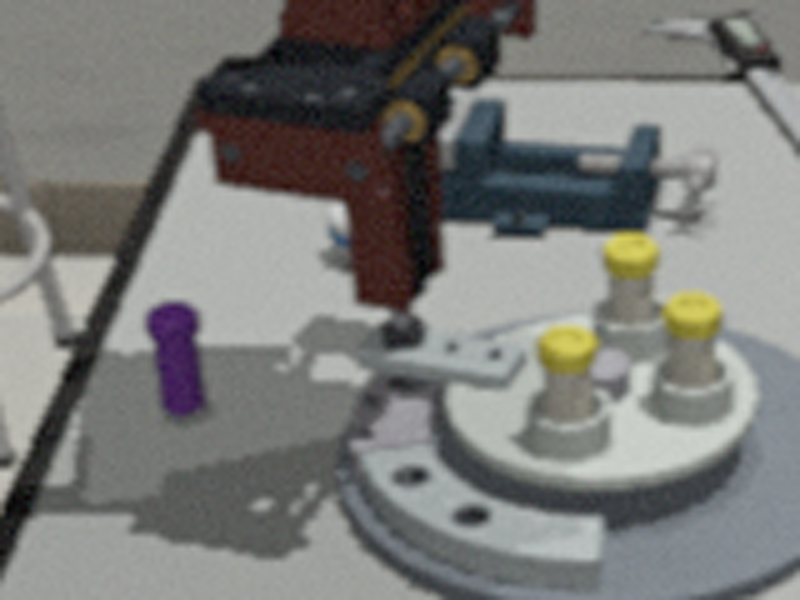

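The knob is out: held 12 mm up, and the pull of about 8 N matches the spring. The vials are upright. I now swing along the 85 mm arc, first to 24°.

```bash
python3 -m inch '[[[0,-1.5,0,0,0,-0.017,10],[-0.1,-4.5,0,0,0,-0.052,10],[-0.5,-8.9,0,0,0,-0.105,10],[-1.05,-13.3,0,0,0,-0.157,10],[-1.9,-17.7,0,0,0,-0.209,10],[-2.9,-22,0,0,0,-0.262,10],[-4.2,-26.3,0,0,0,-0.314,10],[-5.7,-30.5,0,0,0,-0.367,10],[-6.9,-33.6,0,0,0,-0.407,10],[-7.35,-34.6,0,0,0,-0.419,10],[-7.35,-34.6,0,0,0,-0.419,10],[-7.35,-34.6,0,0,0,-0.419,10]]]'
```

```text
t: 4.8
ee_pos: [470.3, 59.8, 87.7]
orientation: [-0.208, 3.135, -0.0]
ft_force: [2.5, 0.2, -8.0]
width: 22.9
grasp_force: 30.0
```

Run:
```python
from h import *
import pickle
C=pickle.load(open('w1.pkl','rb')); g=cv2.cvtColor(C['f'],cv2.COLOR_RGB2GRAY)
m=(g[270:303,206:234]<80).astype(np.uint8); n,l,s,c=cv2.connectedComponentsWithStats(m)
for i in range(1,n): print(s[i],c[i]+[206,270],ray(C,*(c[i]+[206,270]),24))
S=cam('scene');D=cam('wrist');save(D,'pics/w2.png')
for p in ([481.6,27.1,24],[482.5,26.5,24]): print(proj(D,p),proj(S,p))
```

```text
[  0   9  24  24 282] [216.5106383  289.42907801] [483.28156089  24.53660495  24.        ]
(np.float64(251.09347494026716), np.float64(284.87999035554833)) (np.float64(346.79532630092854), np.float64(272.6482857985368))
(np.float64(249.78197683761846), np.float64(286.34080780581957)) (np.float64(346.53811196959754), np.float64(272.3929091175854))
```

View pics/w2.png

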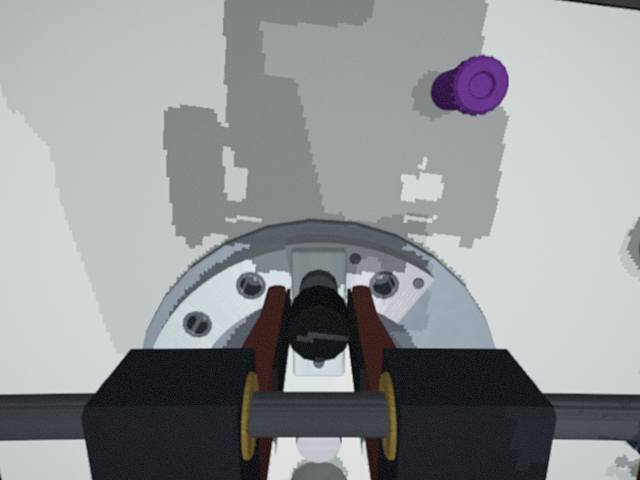

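The home hole at (384,285) and next hole at (250,285) lie nearly symmetric about the arm. I can measure the angle between them directly in this view.

Run:
```python
from h import *
D=cam('wrist'); g=cv2.GaussianBlur(cv2.cvtColor(D['f'],cv2.COLOR_RGB2GRAY),(3,3),0)
P=[]
for (u,v,z) in ((384,285,25),(250,285,24),(197,324,24)):
    m=(g[v-17:v+17,u-19:u+19]<110).astype(np.uint8); n,l,s,c=cv2.connectedComponentsWithStats(m)
    i=min((k for k in range(1,n) if s[k,4]>100),key=lambda k:np.hypot(*(c[k]-[19,17])))
    e=cv2.minEnclosingCircle(np.argwhere(l==i)[:,::-1].astype(np.float32))
    q=np.array(e[0])+[u-19,v-17]; p=ray(D,*q,z); P.append(p); print(s[i],q,e[1],p)
f=lambda a,b:2*np.degrees(np.arcsin(np.linalg.norm((a-b)[:2])/170))
print('home-next',f(P[0],P[1]),'next-2nd (25)',f(P[1],P[2]))
from scipy.optimize import least_squares
r=least_squares(lambda c:[np.hypot(*(p[:2]-c))-85 for p in P],[554,71]);c=r.x;print(c,r.fun)
a=[np.degrees(np.arctan2(*(p[:2]-c)[::-1]))%360 for p in P]; o=status.get_obs()['ee_pos'];print(a,'tcp',o,np.degrees(np.arctan2(*(o[:2]-c)[::-1]))%360,np.hypot(*(o[:2]-c)))
```

```text
[  7   2  26  28 465] [384.5 283.5] 13.729630470275879 [471.41182838  95.15144175  25.        ]
[  7   7  26  23 393] [250.5 285. ] 13.124505043029785 [481.73563094  26.7863844   24.        ]
[  6   6  26  23 440] [197.  323.5] 13.200478553771973 [507.3158882    0.66906672  24.        ]
home-next 47.99626086907503 next-2nd (25) 24.83635428440869
[553.348942    72.27424043] [ 0.07089355 -0.16126258  0.12545414]
[np.float64(164.4000336379371), np.float64(212.42318890614033), np.float64(237.2641189886807)] tcp [470.3065513   59.84799763  87.66158052] 188.51044311277323 83.96695876737013
```

The next hole lies 48.0° from home and I have gone about 24.1°, so I repeat the same arc, then lower to just above the ring.

```bash
python3 -m inch '[[[0,-1.5,0,0,0,-0.017,10],[-0.1,-4.5,0,0,0,-0.052,10],[-0.5,-8.9,0,0,0,-0.105,10],[-1.05,-13.3,0,0,0,-0.157,10],[-1.9,-17.7,0,0,0,-0.209,10],[-2.9,-22,0,0,0,-0.262,10],[-4.2,-26.3,0,0,0,-0.314,10],[-5.7,-30.5,0,0,0,-0.367,10],[-6.9,-33.6,0,0,0,-0.407,10],[-7.35,-34.5,0,0,0,-0.418,10],[-7.35,-34.5,0,0,0,-0.418,10],[-7.35,-34.5,1,0,0,-0.418,10],[-7.35,-34.5,2,0,0,-0.418,10],[-7.35,-34.5,3,0,0,-0.418,10],[-7.35,-34.5,3,0,0,-0.418,10],[-7.35,-34.5,3,0,0,-0.418,10]]]'
python3 - <<'E'
from h import *
o=status.get_obs()['ee_pos']
for c in([554.2,71.3],[553.35,72.27]):
    print([ (np.degrees(np.arctan2(*(np.array(p[:2])-c)[::-1]))%360,np.hypot(*(np.array(p[:2])-c))) for p in ([473.1,95.0],o)])
E
```

```text
t: 6.55
ee_pos: [482.1, 26.6, 84.7]
orientation: [0.855, -3.023, -0.0]
ft_force: [2.5, 1.3, -7.9]
width: 23.2
grasp_force: 30.0
[(np.float64(163.7099579808103), np.float64(84.4920114567052)), (np.float64(211.79116958236693), np.float64(84.81953324458608))]
[(np.float64(164.18576299700464), np.float64(83.406926570879)), (np.float64(212.65267763038088), np.float64(84.61764073778295))]
```

TCP at the measured hole (chord travelled = 47.9°). I feel downward gently past ring level.

```bash
python3 -m inch '[[[0,0,0.5,0,0,0,10],[0,0,1,0,0,0,10],[0,0,1.5,0,0,0,10],[0,0,1.8,0,0,0,10],[0,0,2,0,0,0,10],[0,0,2,0,0,0,10]]]'
```

```text
t: 7.15
ee_pos: [482.2, 26.6, 82.7]
orientation: [-0.855, 3.023, 0.0]
ft_force: [1.9, 1.4, -6.7]
width: 22.9
grasp_force: 30.0
```

```bash
python3 -m inch '[[[0,0,0.3,0,0,0,10],[0,0,0.6,0,0,0,10],[0,0,0.8,0,0,0,10],[0,0,0.8,0,0,0,10]]]'; python3 -m inch '[[[0,0,0.2,0,0,0,10],[0,0,0.5,0,0,0,10],[0,0,0.7,0,0,0,10],[0,0,0.7,0,0,0,10]]]'
```

```text
t: 7.55
ee_pos: [482.1, 26.6, 81.8]
orientation: [0.855, -3.023, -0.0]
ft_force: [2.4, 1.6, -5.7]
width: 23.8
grasp_force: 30.0
t: 7.95
ee_pos: [482.1, 26.5, 81.2]
orientation: [0.855, -3.023, -0.0]
ft_force: [2.1, 1.2, -5.7]
width: 22.8
grasp_force: 30.0
```

Force still only follows the spring at lift ≈5.5 mm, below ring level, with no side force: the tip is in the hole. I continue to near home, then let go.

```bash
python3 -m inch '[[[0,0,0.5,0,0,0,10],[0,0,1,0,0,0,10],[0,0,1.5,0,0,0,10],[0,0,2,0,0,0,10],[0,0,2.5,0,0,0,10],[0,0,2.5,0,0,0,10],[0,0,2.5,0,0,0,10]]]'
```

```text
t: 8.65
ee_pos: [482.1, 26.5, 78.7]
orientation: [0.855, -3.023, 0.0]
ft_force: [2.4, 1.9, -6.6]
width: 22.8
grasp_force: 30.0
```

```bash
python3 -m inch '[[[0,0,0,0,0,0,30],[0,0,0,0,0,0,34],[0,0,0,0,0,0,40],[0,0,0,0,0,0,50],[0,0,0,0,0,0,60],[0,0,0,0,0,0,60],[0,0,0,0,0,0,60],[0,0,0,0,0,0,60]]]'; python3 -m inch '[[[0,0,-5,0,0,0,60],[0,0,-15,0,0,0,60],[0,0,-30,0,0,0,60],[0,0,-60,0,0,0,80],[0,0,-60,0,0,0,100],[0,0,-60,0,0,0,100],[0,0,-60,0,0,0,100],[0,0,-60,0,0,0,100]]]'
python3 - <<'E'
from h import *
C=cam('side'); 
u,v=map(int,proj(C,[510,50,50])); x0,y0=u-80,v-60
cv2.imwrite('pics/s2c.png',cv2.resize(cv2.cvtColor(C['f'][y0:y0+120,x0:x0+160],cv2.COLOR_RGB2BGR),None,fx=5,fy=5,interpolation=2))
for z in (78,85.5): print([( a-b)*5 for a,b in zip(proj(C,[482,26.7,z]),(x0,y0))])
D=cam('wrist');save(D,'pics/w3.png')
for z in (78,85.5): print(proj(D,[482,26.7,z]))
E
```

```text
t: 9.45
ee_pos: [482.1, 26.5, 78.7]
orientation: [0.855, -3.023, 0.0]
ft_force: [0.1, -0.5, 0.1]
width: 52.5
grasp_force: 0.0
t: 10.25
ee_pos: [481.5, 26.5, 137.9]
orientation: [0.855, -3.022, -0.001]
ft_force: [0.1, -0.2, -0.5]
width: 87.0
grasp_force: 0.0
[np.float64(320.3009453420887), np.float64(272.8672101876825)]
[np.float64(319.0147859710788), np.float64(255.65790384564636)]
(np.float64(316.37623344979755), np.float64(275.3984991335915))
(np.float64(316.3386717588895), np.float64(280.99098432013466))
```

View pics/s2c.png

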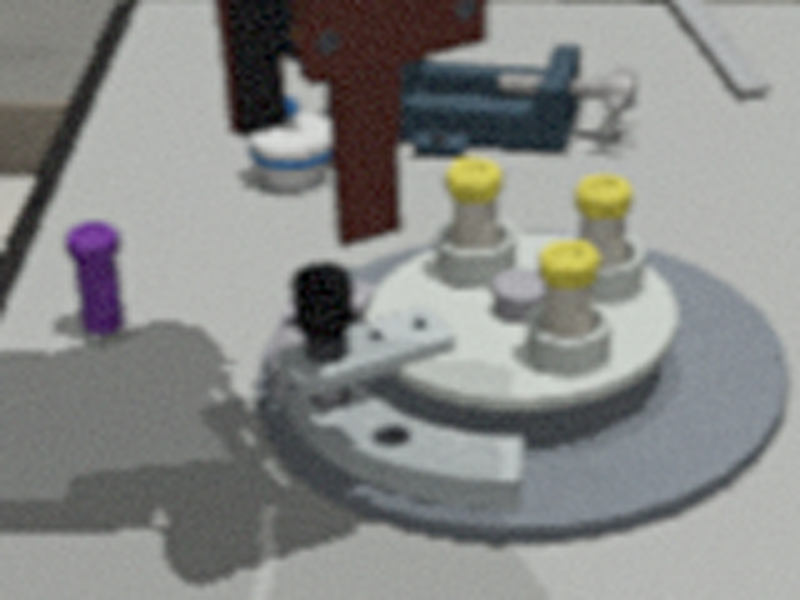

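View pics/w3.png

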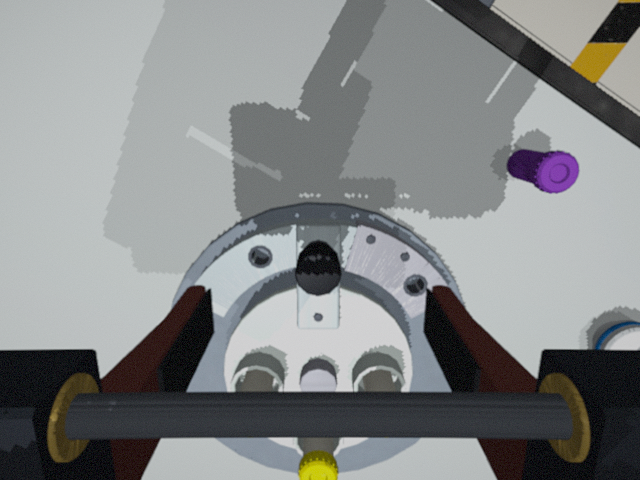

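The side crop shows the knob top at (322,273), matching the home height (273) rather than the riding height (256). All three vials are upright, one hole lies ahead, and the home hole is behind. I compare the knob numerically with the home picture before handing in.

Run:
```python
from h import *
for n,p in(('w1',(472.7,95.3)),('w3',(482,26.7))):
    g=cv2.cvtColor(cv2.imread(f'pics/{n}.png'),cv2.COLOR_BGR2GRAY)[225:310,285:350]
    k,l,s,c=cv2.connectedComponentsWithStats((g<50).astype(np.uint8)); i=1+np.argmax(s[1:,4]); print(n,s[i]+[285,225,0,0,0],c[i]+[285,225])
D=cam('wrist'); o=status.get_obs()
print(o['ee_pos'],[proj(D,[482,26.7,z]) for z in(78,80,85.5)])
```

```text
w1 [293 241  47  54 944] [315.3220339  258.00211864]
w3 [ 295  241   47   54 1350] [319.36592593 264.1562963 ]
[481.70662817  26.51642581 138.0275236 ] [(np.float64(316.48206894181203), np.float64(275.11941557439695)), (np.float64(316.47280663154453), np.float64(276.57184620517194)), (np.float64(316.4464504465954), np.float64(280.703648012197))]
```

```bash
python3 -c "
from workcell import ctrl; print(ctrl.close_job())"
```

```text
the job is handed in; nothing more can be done
None
```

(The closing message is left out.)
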